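# Gauge the open socket and blank it off

## Task

Take the depth rod from its stand, probe the fixture's one open socket with it until the tip rests on the bottom for a moment, and put the rod back in its stand. Then plug the socket with the coloured plug of that depth, so that it sits fully home and flush with the deck, leave the other two plugs standing in their holder, and push the keeper fully shut over the plug.

Things in the scene. Friction and masses are not known exactly. Their poses are not given: they have to be found in the camera images.
- fixture: Aluminium block fixed to the table, deck (top) 60 mm up. Origin at table height below the middle of the open socket; z up, +x roughly away from the robot (within 0.3 rad). It reaches 110 mm to -x, 40 mm to +x, 85 mm each way in y. Two more sockets, 58 mm to either side in y, are blanked for good under shut keepers 30 mm wide (6 mm above the deck, orange tabs to 30 mm)
- socket_mouth (a point): Centre of the open (middle) socket's mouth, at deck height. A vertical blind square hole, 22.5 mm wide, sides along the fixture's x and y, mouth chamfered 2 mm, rigid flat floor. It is 24, 36 or 48 mm deep, differing from run to run; probe it to learn which
- keeper (a joint): The open socket's keeper: dark steel plate with a window, 68 x 30 x 4 mm, 2 mm above the deck between rails 10 mm high, on the socket's -x side. In m: 0 open (leading edge 24 mm short of the socket's centre; starts at 0 to 0.006), 0.044 shut over the socket at a rigid stop. Slides along the fixture's +x at about 1.5 N, stays where left; a plug 2 mm proud blocks it
- keeper_tab (a point): Centre of the open keeper's upright orange push tab, which moves with it: 8 mm thick along the fixture's x, 26 mm wide, from 6 to 30 mm above the deck (this point 18 mm above it). Fully open it lies 77 mm from the socket's centre to the fixture's -x; 29 mm of deck lie behind it
- depth_rod: Loose rod, 104 mm, 90 g, upright in its stand. Origin at the tip, z up. From the tip: steel, 10 mm thick, to 62 mm; flange 26 mm across, 62 to 66 mm; black square handle 16 x 16 mm, 66 to 104 mm. Rings 4 mm wide centred 24 (yellow), 36 (red), 48 mm (blue) from the tip: with the tip on the socket's floor, the ring level with the mouth has the matching plug's colour
- rod_tip (a point): The tip of the depth rod
- rod_stand: Fixed dark wooden stand for the rod, 60 x 60 x 70 mm on a 74 mm foot. Origin at the centre of its underside, z up
- stand_mouth (a point): Centre of the stand's round hole (15 mm wide, right through) at its top, 70 mm above the table. In the stand the rod hangs on its flange, the tip 62 mm below this point
- plug_holder: Fixed low wooden holder, 170 x 60 x 14 mm, long x axis roughly away from the robot. Three square recesses, 23 mm wide, 6 mm deep, along x at -55, 0 and +55 mm; each holds one upright plug, in any order. Origin at the centre of its underside, z up
- yellow_plug: Yellow plastic square plug, 20 x 20 mm, 24 mm long, 40 g, loose, standing upright in a recess of the holder (foot 8 mm above the table). Origin at the centre of its foot (lightly chamfered), z up along it, sides along its x and y. It fills a socket 24 mm deep flush with the deck
- red_plug: Red plastic square plug, 20 x 20 mm, 36 mm long, 40 g, loose, standing upright in a recess of the holder (foot 8 mm above the table). Origin at the centre of its foot (lightly chamfered), z up along it, sides along its x and y. It fills a socket 36 mm deep flush with the deck
- blue_plug: Blue plastic square plug, 20 x 20 mm, 48 mm long, 40 g, loose, standing upright in a recess of the holder (foot 8 mm above the table). Origin at the centre of its foot (lightly chamfered), z up along it, sides along its x and y. It fills a socket 48 mm deep flush with the deck
- yellow_plug_top (a point): Centre of the top face of the yellow plug
- red_plug_top (a point): Centre of the top face of the red plug
- blue_plug_top (a point): Centre of the top face of the blue plug

How it is judged:
By the outcome, as a careful person would: the job done as asked, in the order asked, and still so for the second after the job is handed in, with the robot touching nothing.
It also fails if it takes over 69 s, if anything falls off the work surface, if the arm or the gripper's body presses on something with over 40 N, if the wrist force passes 120 N, or if a joint passes its speed limit or range.

## Robot

A 7-joint arm with a two-finger parallel gripper is mounted at the origin on the work surface; the furniture and walls round the work are solid. World frame = base frame: x ahead of the robot, y to its left, z up, the work surface at z = 0. Lengths are in m, angles in degrees, forces in N, time in s.
With the tool pointing down it reaches from about 0.425 to 0.875 m from the base axis. Payload 4.7 kg.
Tool frame: the origin (TCP) lies midway between the tips of the shut fingers; the grasp point (between the pads) lies 19 mm behind it (env.grip_point_offset is the distance from the TCP to the grasp point, in m); z points along the fingers, y is the line along which they close (so a half turn about z gives the same grasp; the last joint's range is limited). The gripper opens to 87 mm and grips with 3 to 60 N. Pads are 19 mm wide; open, the fingers measure 117 mm over their backs; the gripper's body (75 mm by 190 mm) begins 51 mm behind the grasp point.
Start: joints at [74.032, 18.392, -4.016, 83.108, 1.295, 78.541, -3.26], TCP at [0.188, -0.622, 0.223] pointing down, gripper open.
Joint ranges: [-163.93, 163.93], [-17.29, 119.83], [-79.2, 71.16], [3.27, 140.29], [-89.18, 269.18], [5.43, 117.66], [-154.24, 154.24]. Speed limits (degrees/s): [147.25, 147.25, 180, 180, 180, 180, 180].

## Interface

Orientations are given as [roll, pitch, yaw] about the fixed x, y, z axes, in that order (R = Rz(yaw) Ry(pitch) Rx(roll)).
In Python, from cell import env gives the robot as it stands.
- The arm moves only by the shell command python3 -m jog 'ROWS' [FORCE]. ROWS is JSON, a list of rows, each a list of 7 numbers: the shift along the tool's x, y, z in m, then the turn, a rotation vector about the tool's x, y, z in rad, then the finger opening in m, from 0 to 0.087. A call has 1 to 12 rows; each row shifts and turns the commanded pose from where the row before left it, along the tool's axes as they then stand; what a row does not reach is not made up. A row lasts 1/12 s, in which the tool goes at most 41.7 mm and 7.16 degrees, less where a joint would pass 70% of its speed; a pose out of reach is approached as far as the arm can. A call is refused whole if a number of a shift passes 0.0417 or a number of a turn 0.125, either way. A call with a gripper value outside its range is refused whole. The fingers move at their own pace and stop on an object; FORCE is the grip in N (left out, the last holds). Time passes only in rows, so rows that do not move let the fingers close. It gives the time, the measured TCP pose, the force, the opening and the grip force at its end, in the units of the state.
- env.get_obs(): the state, without advancing time (a new reading comes with each control period).
- env.read_camera(name): name is "scene" or "top"; returns the picture (400x640x3 uint8, blue, green, red); there is no depth.
- env.get_calibration(name): a dict with "fov_y" (degrees; the focal length in pixels is half the picture's height over the tangent of half this angle, whatever the lens; pixels are square), "cx", "cy" (the principal point, pixels), "pose" (4x4, takes a point from camera to world coordinates). Camera axes: x right, y up, looking along -z (the intrinsics and any distortion apply to the point x, -y, -z); pixel columns grow to the right and rows downward; lengths in m; the calibration is good to about 2 mm. A picture is of the moment at which its call begins. get_calibration takes no time and is no camera call.
- env.sign_off(): hands the job in; it is judged then, once.
The state is a dict: "time_s": time; "qpos": joint angles; "joint_velocities": joint speeds; "effort": joint torques, N m; "tool_pos": TCP position; "tool_rot": TCP orientation; "force": force on the tool from outside, world axes, zero at the start; "wrist_torque": the same for the moment, N m; "grip_width": finger opening in m; "grasp_force": force on a finger pad.
Only numpy, scipy, OpenCV 4.12 (cv2) and the standard library are available. Lean on these libraries where they do the work, as an engineer would, in place of code of your own. Each camera call takes 0.05 s, during which the arm holds its last target. There are 200 camera calls.

## Working session

There is one attempt and no reset: what is moved stays moved. The work goes in short steps, Python scripts to look and compute and a shell command to move; the robot and the scene stay as the last step left them, time stands still between calls to the robot, and variables do not carry over. Pictures are saved under pics/ and viewed, at most 10 in all, crops included, and the job is handed in when it is done.

```bash
ls; mkdir -p pics
python3 - <<'E'
from cell import env
import cv2
for n in ("scene","top"):
    im=env.read_camera(n); cv2.imwrite(f"pics/{n}0.png",im); c=env.get_calibration(n); print(n,c)
o=env.get_obs(); print(o); print(env.grip_point_offset)
E
```

```text
pics
scene {'fov_y': 43.126441536602265, 'cx': 314.0302789453113, 'cy': 200.41994467886678, 'pose': array([[-0.89501708,  0.32363642, -0.30692653,  0.12812529],
       [-0.44596142, -0.63708329,  0.62868378,  0.77292916],
       [ 0.00792721,  0.69956011,  0.71452978,  0.9789437 ],
       [ 0.        ,  0.        ,  0.        ,  1.        ]])}
top {'fov_y': 54.49794845990595, 'cx': 314.87651825836866, 'cy': 191.74786605602932, 'pose': array([[-0.00750771,  0.9957473 , -0.09182017,  0.40278072],
       [-0.9994878 , -0.01032897, -0.03028941, -0.04250981],
       [-0.031109  ,  0.09154574,  0.99531483,  1.18483723],
       [ 0.        ,  0.        ,  0.        ,  1.        ]])}
{'time_s': 0.1, 'qpos': array([74.0311476 , 18.43587326, -4.01398625, 83.16782617,  1.29645269,
       78.54189632, -3.26036414]), 'joint_velocities': array([-0.008445  , -0.13821921, -0.01984121, -0.18611398, -0.04058586,
       -0.00588317,  0.08294923]), 'effort': array([ 6.40514509e-05, -4.92574060e+01, -4.05615158e-01, -3.13394308e+01,
       -6.41383510e-02,  3.95620940e-02,  7.60888406e-05]), 'tool_pos': array([ 0.18740055, -0.62187615,  0.22155942]), 'tool_rot': array([-1.79899712e+02,  7.41130452e-03,  1.67769109e+01]), 'force': array([ 0.22117146, -0.07563254,  0.76753671]), 'wrist_torque': array([-0.02797706,  0.02326789,  0.00818437]), 'grasp_force': 0.0, 'grip_width': 0.08659394530981208}
0.0187
```

View pics/scene0.png

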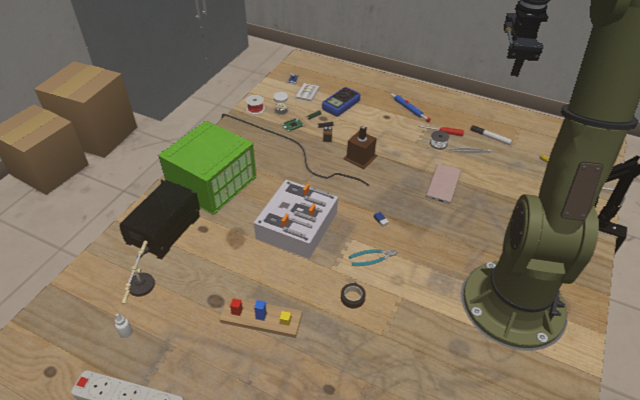

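View pics/top0.png

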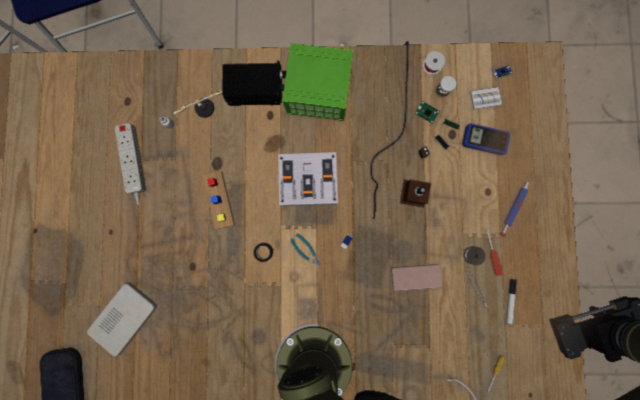

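The top view shows the plugs (red 212,182; blue 215,200; yellow 221,217), the fixture at about (308,180) and the stand at about (417,192). In the scene view the fixture is at (297,215) and the stand at (363,148). I'll zoom in on these and measure the colour blobs.

```bash
cat > h.py <<'E'
import numpy as np, cv2
from cell import env
C={n:env.get_calibration(n) for n in("scene","top")}
def par(n):
    c=C[n]; return 200/np.tan(np.radians(c["fov_y"]/2)),c["cx"],c["cy"],c["pose"]
def ray(n,u,v):
    f,cx,cy,P=par(n); d=P[:3,:3]@np.array([(u-cx)/f,-(v-cy)/f,-1.]); return P[:3,3],d
def onz(n,u,v,z):
    o,d=ray(n,u,v); return o+d*(z-o[2])/d[2]
def proj(n,p):
    f,cx,cy,P=par(n); q=P[:3,:3].T@(np.asarray(p)-P[:3,3]); return np.array([cx+f*q[0]/-q[2],cy-f*q[1]/-q[2]])
def tri(a,b):  # two-view least squares; a,b pixels in top, scene
    A=np.zeros((3,3));r=np.zeros(3)
    for n,p in(("top",a),("scene",b)):
        o,d=ray(n,*p); d=d/np.linalg.norm(d); M=np.eye(3)-np.outer(d,d); A+=M; r+=M@o
    return np.linalg.solve(A,r)
def blobs(im,lo,hi,box,amin=6):
    m=cv2.inRange(cv2.cvtColor(im,cv2.COLOR_BGR2HSV),lo,hi); k=np.zeros_like(m); x0,y0,x1,y1=box; k[y0:y1,x0:x1]=m[y0:y1,x0:x1]
    n,l,s,c=cv2.connectedComponentsWithStats(k); return [(c[i].round(1),s[i]) for i in range(1,n) if s[i][4]>=amin],k
E
python3 - <<'E'
from h import *
t=cv2.imread("pics/top0.png"); s=cv2.imread("pics/scene0.png")
R=lambda im,x0,y0,x1,y1,k:cv2.resize(im[y0:y1,x0:x1],None,fx=k,fy=k,interpolation=cv2.INTER_CUBIC)
W=np.zeros((600,800,3),np.uint8)
def put(a,x,y): W[y:y+a.shape[0],x:x+a.shape[1]]=a
put(R(t,273,147,345,211,5),0,0)      #360x320
put(R(t,398,175,436,211,5),370,0)    #190x180
put(R(t,200,165,242,233,5),570,0)  #210x340
put(R(s,250,175,342,255,3),0,325) #276x240
put(R(s,340,120,385,170,4),290,345) #180x200
put(R(s,215,290,305,337,3),480,345) #270x141
cv2.imwrite("pics/z0.png",W)
for n,im,bf,bp in(("top",t,(273,147,345,211),(200,165,242,233)),("scene",s,(250,175,342,255),(215,290,305,337))):
    for nm,lo,hi,b in(("orange",(5,170,120),(16,255,255),bf),("red",(0,190,90),(4,255,255),bp),("blue",(100,150,60),(125,255,255),bp),("yel",(22,180,120),(34,255,255),bp)):
        print(n,nm,[(tuple(c),tuple(q)) for c,q in blobs(im,lo,hi,b)[0]])
E
```

```text
top orange [((np.float64(327.3), np.float64(176.0)), (np.int32(324), np.int32(175), np.int32(8), np.int32(3), np.int32(23))), ((np.float64(287.2), np.float64(177.0)), (np.int32(284), np.int32(176), np.int32(8), np.int32(3), np.int32(22))), ((np.float64(307.7), np.float64(192.0)), (np.int32(304), np.int32(191), np.int32(8), np.int32(3), np.int32(23)))]
top red [((np.float64(211.2), np.float64(181.7)), (np.int32(208), np.int32(179), np.int32(7), np.int32(7), np.int32(39)))]
top blue [((np.float64(214.5), np.float64(199.2)), (np.int32(211), np.int32(196), np.int32(8), np.int32(7), np.int32(47)))]
top yel []
scene orange [((np.float64(305.7), np.float64(188.8)), (np.int32(303), np.int32(183), np.int32(6), np.int32(12), np.int32(38))), ((np.float64(311.6), np.float64(209.2)), (np.int32(309), np.int32(204), np.int32(6), np.int32(11), np.int32(35))), ((np.float64(284.6), np.float64(219.7)), (np.int32(282), np.int32(214), np.int32(6), np.int32(12), np.int32(47)))]
scene red [((np.float64(235.6), np.float64(302.9)), (np.int32(231), np.int32(299), np.int32(10), np.int32(9), np.int32(68)))]
scene blue [((np.float64(259.6), np.float64(304.6)), (np.int32(255), np.int32(300), np.int32(10), np.int32(9), np.int32(68)))]
scene yel [((np.float64(284.8), np.float64(317.4)), (np.int32(280), np.int32(312), np.int32(10), np.int32(13), np.int32(96)))]
```

View pics/z0.png

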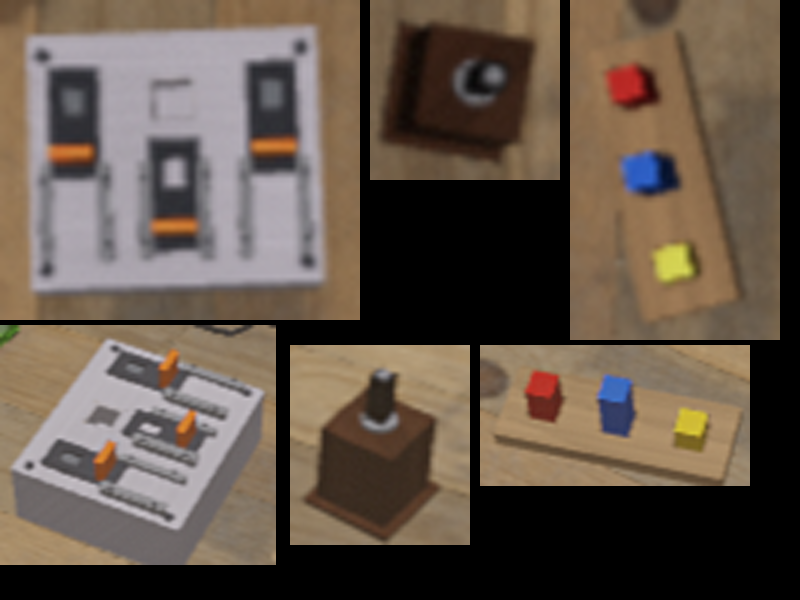

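The zoom shows the deck corners, the open keeper with its orange tab, the socket at about (307,167) in the top image, the rod upright in its stand, and the plugs in the order red, blue, yellow from far to near. Next I'll compute poses.

```bash
cat > m.py <<'E'
from h import *
import sys
from scipy.optimize import least_squares
t=cv2.imread("pics/top0.png"); s=cv2.imread("pics/scene0.png")
IM={"top":t,"scene":s}
def big(m): 
    c,_=cv2.findContours(m,cv2.RETR_EXTERNAL,cv2.CHAIN_APPROX_NONE); return max(c,key=cv2.contourArea)[:,0,:].astype(float)
def rect(n,pts,z):
    w=np.array([onz(n,u,v,z)[:2] for u,v in pts])
    (c,sz,a)=cv2.minAreaRect((w*1000).astype(np.float32)); return np.round(c,1),np.round(sz,1),round(a,2)
# fixture deck
for n,b in(("top",(270,145,348,213)),("scene",(248,173,345,256))):
    hsv=cv2.cvtColor(IM[n],cv2.COLOR_BGR2HSV); x0,y0,x1,y1=b; sub=hsv[y0:y1,x0:x1]
    for th in (140,155,170):
        m=((sub[...,1]<45)&(sub[...,2]>th)).astype(np.uint8)*255
        m=cv2.morphologyEx(m,cv2.MORPH_CLOSE,np.ones((9,9)))
        print(n,"deck",th,rect(n,big(m)+[x0,y0],.06))
# tabs (top edge z=.09)
for n,P in(("top",[(327.3,176.),(287.2,177.),(307.7,192.)]),):
    for p in P: print("tab",n,onz(n,*p,.09).round(4))
for a,b in(((327.3,176.),(305.7,188.8)),((287.2,177.),(284.6,219.7)),((307.7,192.),(311.6,209.2))): print("tabtri",tri(a,b).round(4))
# plugs: bright top faces
for nm,lo,hi,z in(("red",(0,150,60),(5,255,255),.044),("blue",(100,150,50),(125,255,255),.056),("yellow",(20,110,60),(36,255,255),.032)):
    for n,b in(("top",(205,172,232,226)),("scene",(215,290,305,337))):
        _,k=blobs(IM[n],lo,hi,b); m=np.zeros_like(k); cv2.drawContours(m,[big(k).astype(np.int32)],-1,255,-1)
        V=IM[n].max(2); th,_=cv2.threshold(V[m>0].reshape(-1,1),0,255,cv2.THRESH_OTSU)
        f=((m>0)&(V>th)).astype(np.uint8)*255; mo=cv2.moments(f,True); u,v=mo["m10"]/mo["m00"],mo["m01"]/mo["m00"]
        print(nm,n,(round(u,1),round(v,1)),int(mo["m00"]),int(th),onz(n,u,v,z).round(4), rect(n,big(f),z)[1:])
# holder
for n,b in(("top",(198,163,245,236)),):
    pass
# stand & rod
print("rodtop tri", tri((398+492/5-74,175+75/5),(340+92/4,120+(373-345)/4)).round(4), "disc", onz("top",398+(476-370)/5,175+82/5,.072).round(4), onz("scene",340+(379-290)/4,120+(418-345)/4,.073).round(4))
st=[(427-370,25),(533-370,42),(520-370,148),(414-370,130)]
print("stand top corners",[onz("top",398+u/5,175+v/5,.07).round(4) for u,v in st])
E
python3 m.py
```

```text
top deck 140 (array([547.2,  13.1]), array([149.9, 171. ]), 1.04)
top deck 155 (array([547.4,  13.3]), array([148.2, 170. ]), 1.46)
top deck 170 (array([546.2,  13.4]), array([145.3, 166.3]), 1.31)
scene deck 140 (array([548.7,  10.8]), array([152.7, 173.4]), 1.32)
scene deck 155 (array([549.1,  11.2]), array([151.9, 172. ]), 1.35)
scene deck 170 (array([549.2,  11.3]), array([150.4, 170. ]), 1.32)
tab top [ 0.5483 -0.0448  0.09  ]
tab top [0.5468 0.0694 0.09  ]
tab top [0.5033 0.0112 0.09  ]
tabtri [ 0.5503 -0.0446  0.0811]
tabtri [0.5486 0.0706 0.0787]
tabtri [0.505  0.0119 0.0807]
red top (210.4, 181.2) 35 140 [0.5428 0.304  0.044 ] (array([18. , 15.1]), 1.03)
red scene (235.4, 302.7) 68 136 [0.5433 0.3033 0.044 ] (array([18.8, 19.2]), 13.98)
blue top (213.6, 198.9) 34 136 [0.489  0.2897 0.056 ] (array([17.6, 14.8]), 0.92)
blue scene (259.5, 304.4) 62 163 [0.4901 0.2897 0.056 ] (array([16.7, 18.6]), 14.3)
yellow top (219.6, 217.0) 45 153 [0.4363 0.278  0.032 ] (array([18.1, 21.1]), 0.82)
yellow scene (284.7, 315.1) 84 162 [0.4377 0.2759 0.032 ] (array([21.7, 19.9]), 13.88)
rodtop tri [ 0.504  -0.3048  0.1158] disc [ 0.5033 -0.3067  0.072 ] [ 0.5053 -0.3085  0.073 ]
stand top corners [array([ 0.5367, -0.2803,  0.07  ]), array([ 0.5262, -0.3403,  0.07  ]), array([ 0.4655, -0.3308,  0.07  ]), array([ 0.4764, -0.2711,  0.07  ])]
```

```bash
python3 -m jog '[[0,0,0,0,0,0.117,0.06],[0,0,0,0,0,0.117,0.06],[0,0,0,0,0,0.117,0.06],[0,0,0,0,0,0.117,0.06],[0,0,0,0,0,0,0.06]]'
cat > d.py <<'E'
from h import *
import sys
# usage: d.py x y z yaw : tool-frame shift (m) and z-turn (rad); shift is in the CURRENT tool axes, and after the turn
x,y,z,w=map(float,sys.argv[1:5]); o=env.get_obs(); p=o["tool_pos"]; r=o["tool_rot"]
def sh(yaw): a=np.radians(yaw); d=np.array([x,y,z])-p; return np.round([d[0]*np.cos(a)+d[1]*np.sin(a), d[0]*np.sin(a)-d[1]*np.cos(a), -d[2]],4)
print("t",round(o["time_s"],2),"pos",p.round(4),"rot",r.round(2),"F",o["force"].round(1),"grip",round(o["grip_width"],4),round(o["grasp_force"],1))
print("turn",round(np.radians(r[2]-w),4),"now-axes",sh(r[2]),"after-turn",sh(w))
E
python3 - <<'E'
from h import *
t=cv2.imread("pics/top0.png"); s=cv2.imread("pics/scene0.png")
R=lambda im,x0,y0,x1,y1,k:cv2.resize(im[y0:y1,x0:x1],None,fx=k,fy=k,interpolation=cv2.INTER_CUBIC)
g=lambda a:np.clip(a.astype(float)*1.8,0,255).astype(np.uint8)
cv2.imwrite("pics/z1.png",np.hstack([R(g(t),402,178,428,204,15),R(g(s),350,120,376,146,15)]))
E
python3 d.py .5035 -.3065 .2 -10
```

```text
time_s: 0.52
tool_pos: [0.1874, -0.6221, 0.222]
tool_rot: [-180.0, 0.0, -10.2]
force: [0.6, 0.3, -0.4]
grip_width: 0.0637
grasp_force: 0.0
t 0.52 pos [ 0.1874 -0.6221  0.222 ] rot [-1.7995e+02  4.0000e-02 -1.0210e+01] F [ 0.6  0.3 -0.4] grip 0.0637 0.0
turn -0.0036 now-axes [ 0.2551 -0.3666  0.022 ] after-turn [ 0.2564 -0.3657  0.022 ]
```

View pics/z1.png

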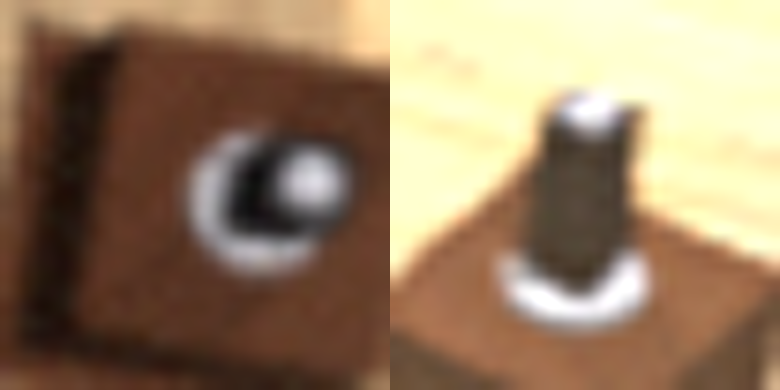

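The handle is square to the stand, with its bright top cap at top (422.7,190.0) and scene (363.3,127.2). The rod stands upright.

```bash
python3 -m jog '[[0.0214,-0.0305,0.002,0,0,0,0.06],[0.0214,-0.0305,0.002,0,0,0,0.06],[0.0214,-0.0305,0.002,0,0,0,0.06],[0.0214,-0.0305,0.002,0,0,0,0.06],[0.0214,-0.0305,0.002,0,0,0,0.06],[0.0214,-0.0305,0.002,0,0,0,0.06],[0.0214,-0.0305,0.002,0,0,0,0.06],[0.0214,-0.0305,0.002,0,0,0,0.06],[0.0214,-0.0305,0.002,0,0,0,0.06],[0.0214,-0.0305,0.002,0,0,0,0.06],[0.0214,-0.0305,0.002,0,0,0,0.06],[0,0,0,0,0,0,0.06]]'
python3 - <<'E'
from h import *
print(tri((422.2,189.5),(362.8,126.7)),onz("top",422.2,189.5,.112),onz("scene",362.8,126.7,.112),onz("top",418.7,191,.074), onz("scene",350+185/15-.5,120+285/15-.5,.074))
E
python3 d.py .5035 -.3065 .08 -10
```

```text
time_s: 1.52
tool_pos: [0.4842, -0.3239, 0.2001]
tool_rot: [-179.7, -0.1, -9.1]
force: [0.8, 1.4, -0.0]
grip_width: 0.0601
grasp_force: 0.0
[ 0.50491577 -0.30413876  0.11700016] [ 0.504901   -0.30553042  0.112     ] [ 0.50759706 -0.31022583  0.112     ] [ 0.50432756 -0.30481054  0.074     ] [ 0.50552814 -0.3056934   0.074     ]
t 1.52 pos [ 0.4842 -0.3239  0.2001] rot [-1.7969e+02 -1.3000e-01 -9.1100e+00] F [ 0.8  1.4 -0. ] grip 0.0601 0.0
turn 0.0156 now-axes [ 0.0163 -0.0202  0.1201] after-turn [ 0.016  -0.0205  0.1201]
```

```bash
python3 -m jog '[[0.0085,-0.0105,0.02,0,0,0.015,0.06],[0.0087,-0.0105,0.02,0,0,0,0.06],[0,0,0.01,0,0,0,0.05],[0,0,0,0,0,0,0.05]]'; python3 d.py .5045 -.3055 .08 -10
```

```text
time_s: 1.85
tool_pos: [0.4969, -0.3141, 0.1475]
tool_rot: [-179.9, 0.3, -10.7]
force: [-0.5, -1.3, -0.2]
grip_width: 0.0537
grasp_force: 0.0
t 1.85 pos [ 0.4969 -0.3141  0.1475] rot [-179.88    0.31  -10.68] F [-0.5 -1.3 -0.2] grip 0.0537 0.0
turn -0.0119 now-axes [ 0.0059 -0.0099  0.0675] after-turn [ 0.006  -0.0098  0.0675]
```

```bash
python3 -m jog '[[0,0,0,0,0,0,0.05],[0,0,0,0,0,0,0.05],[0,0,0,0,0,0,0.05]]' >/dev/null; python3 d.py .5045 -.3055 .08 -10
```

```text
t 2.1 pos [ 0.4985 -0.317   0.1519] rot [ 1.7993e+02 -1.0000e-01 -1.0960e+01] F [-0.1 -0.1  0.7] grip 0.0502 0.0
turn -0.0168 now-axes [ 0.0037 -0.0124  0.0719] after-turn [ 0.0039 -0.0123  0.0719]
```

```bash
python3 -m jog '[[0.002,-0.006,0,0,0,-0.016,0.05],[0.002,-0.006,0,0,0,0,0.05],[0,0,0,0,0,0,0.05],[0,0,0,0,0,0,0.05],[0,0,0,0,0,0,0.05]]' >/dev/null; python3 d.py .5045 -.3055 .08 -10
```

```text
t 2.52 pos [ 0.5048 -0.3043  0.1507] rot [ 1.7998e+02 -1.0000e-02 -9.9500e+00] F [-0.3  1.3 -0.4] grip 0.0499 0.0
turn 0.0009 now-axes [-0.0001  0.0012  0.0707] after-turn [-0.0001  0.0012  0.0707]
```

```bash
python3 -m jog '[[0,0.0005,0.018,0,0,0,0.045],[0,0.0005,0.018,0,0,0,0.04],[0,0,0.018,0,0,0,0.04],[0,0,0.016,0,0,0,0.04],[0,0,0,0,0,0,0.04],[0,0,0,0,0,0,0.04],[0,0,0,0,0,0,0.04]]' ; python3 d.py .5045 -.3055 .08 -10
```

```text
time_s: 3.1
tool_pos: [0.5051, -0.3059, 0.0816]
tool_rot: [180.0, -0.1, -10.0]
force: [0.3, 0.2, 0.4]
grip_width: 0.04
grasp_force: 0.0
t 3.1 pos [ 0.5051 -0.3059  0.0816] rot [ 1.7996e+02 -7.0000e-02 -9.9900e+00] F [0.3 0.2 0.4] grip 0.04 0.0
turn 0.0001 now-axes [-0.0006 -0.0003  0.0016] after-turn [-0.0006 -0.0003  0.0016]
```

```bash
python3 -m jog '[[0,0,0,0,0,0,0.03],[0,0,0,0,0,0,0.022],[0,0,0,0,0,0,0.016],[0,0,0,0,0,0,0.012],[0,0,0,0,0,0,0.01],[0,0,0,0,0,0,0.01],[0,0,0,0,0,0,0.01],[0,0,0,0,0,0,0.01],[0,0,0,0,0,0,0.01]]' 25 ; python3 d.py .5045 -.3055 .18 -10
```

```text
time_s: 3.85
tool_pos: [0.5047, -0.3056, 0.0809]
tool_rot: [180.0, -0.0, -10.0]
force: [-0.1, 0.3, 2.6]
grip_width: 0.016
grasp_force: 25.0
t 3.85 pos [ 0.5047 -0.3056  0.0809] rot [ 1.7998e+02 -3.0000e-02 -9.9800e+00] F [-0.1  0.3  2.6] grip 0.016 25.0
turn 0.0003 now-axes [-0.0002 -0.     -0.0991] after-turn [-0.0002 -0.     -0.0991]
```

```bash
python3 -m jog '[[0,0,-0.015,0,0,0,0.01],[0,0,-0.025,0,0,0,0.01],[0,0,-0.03,0,0,0,0.01],[0,0,-0.03,0,0,0,0.01],[0,0,-0.012,0,0,0,0.01],[0,0,0,0,0,-0.066,0.01],[0,0,0,0,0,-0.066,0.01],[0,0,0,0,0,-0.066,0.01],[0,0,0,0,0,0,0.01],[0,0,0,0,0,0,0.01]]' ; python3 d.py .5835 .0128 .19 1.3
```

```text
time_s: 4.68
tool_pos: [0.504, -0.3052, 0.1914]
tool_rot: [-179.9, 0.1, 1.3]
force: [-0.1, 0.0, -0.4]
grip_width: 0.016
grasp_force: 25.0
t 4.68 pos [ 0.504  -0.3052  0.1914] rot [-1.7995e+02  8.0000e-02  1.2600e+00] F [-0.1  0.  -0.4] grip 0.016 25.0
turn -0.0007 now-axes [ 0.0864 -0.3162  0.0014] after-turn [ 0.0867 -0.3161  0.0014]
```

```bash
python3 -m jog '[[0.0087,-0.0316,0,0,0,0,0.01],[0.0087,-0.0316,0,0,0,0,0.01],[0.0087,-0.0316,0,0,0,0,0.01],[0.0087,-0.0316,0,0,0,0,0.01],[0.0087,-0.0316,0,0,0,0,0.01],[0.0087,-0.0316,0,0,0,0,0.01],[0.0087,-0.0316,0,0,0,0,0.01],[0.0087,-0.0316,0,0,0,0,0.01],[0.0087,-0.0316,0,0,0,0,0.01],[0.0087,-0.0316,0,0,0,0,0.01],[0,0,0,0,0,0,0.01],[0,0,0,0,0,0,0.01]]' >/dev/null; python3 -m jog '[[0,0,0,0,0,0,0.01],[0,0,0,0,0,0,0.01]]'; python3 d.py .5835 .0128 .19 1.3
python3 - <<'E'
from h import *
t=env.read_camera("top"); s=env.read_camera("scene"); cv2.imwrite("pics/t1.png",t); cv2.imwrite("pics/s1.png",s)
R=lambda im,x0,y0,x1,y1,k:cv2.resize(im[y0:y1,x0:x1],None,fx=k,fy=k,interpolation=cv2.INTER_CUBIC)
cv2.imwrite("pics/z2.png",np.hstack([R(t,263,137,353,217,4),R(s,240,110,340,210,4)[:320]]))
E
```

```text
time_s: 5.85
tool_pos: [0.5837, 0.0107, 0.192]
tool_rot: [179.9, 0.1, 1.2]
force: [-0.5, -1.0, -1.1]
grip_width: 0.0158
grasp_force: 25.0
t 5.85 pos [0.5837 0.0107 0.192 ] rot [1.7994e+02 5.0000e-02 1.1900e+00] F [-0.5 -1.  -1.1] grip 0.0158 25.0
turn -0.0019 now-axes [-0.0002 -0.0021  0.002 ] after-turn [-0.0002 -0.0021  0.002 ]
```

View pics/z2.png

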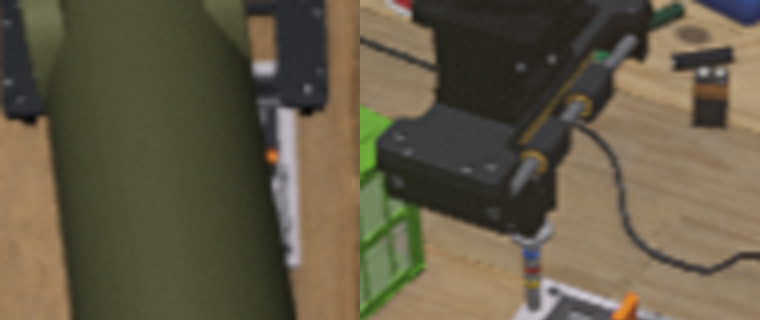

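The rod hangs straight above the deck with its rings visible at scene (372,178). The arm hides the socket in the top view. I'll descend slowly and watch the force.

```bash
python3 -m jog '[[0,-0.001,0.015,0,0,0,0.01],[0,-0.001,0.015,0,0,0,0.01],[0,0,0.015,0,0,0,0.01],[0,0,0.01,0,0,0,0.01],[0,0,0.005,0,0,0,0.01],[0,0,0.005,0,0,0,0.01],[0,0,0.004,0,0,0,0.01],[0,0,0,0,0,0,0.01],[0,0,0,0,0,0,0.01]]' ; python3 d.py .5835 .0128 .109 1.3
```

```text
time_s: 6.7
tool_pos: [0.5842, 0.0145, 0.1239]
tool_rot: [180.0, -0.0, 1.4]
force: [-1.0, 0.1, -1.1]
grip_width: 0.0157
grasp_force: 25.0
t 6.7 pos [0.5842 0.0145 0.1239] rot [ 1.7999e+02 -3.0000e-02  1.3500e+00] F [-1.   0.1 -1.1] grip 0.0157 25.0
turn 0.0009 now-axes [-0.0007  0.0017  0.0149] after-turn [-0.0007  0.0017  0.0149]
```

```bash
python3 -m jog '[[0,0.001,0.004,0,0,0,0.01],[0,0,0.004,0,0,0,0.01],[0,0,0.003,0,0,0,0.01],[0,0,0.002,0,0,0,0.01],[0,0,0.002,0,0,0,0.01],[0,0,0.002,0,0,0,0.01],[0,0,0.001,0,0,0,0.01],[0,0,0,0,0,0,0.01],[0,0,0,0,0,0,0.01]]' ; python3 d.py .5835 .0128 .097 1.3
```

```text
time_s: 7.45
tool_pos: [0.5857, 0.0137, 0.1086]
tool_rot: [180.0, -0.2, 1.4]
force: [-2.1, 0.0, 11.9]
grip_width: 0.0158
grasp_force: 25.0
t 7.45 pos [0.5857 0.0137 0.1086] rot [179.95  -0.23   1.37] F [-2.1  0.  11.9] grip 0.0158 25.0
turn 0.0012 now-axes [-0.0022  0.0008  0.0116] after-turn [-0.0022  0.0008  0.0116]
```

```bash
python3 -m jog '[[0,0,0,0,0,0,0.01],[0,0,0,0,0,0,0.01],[0,0,0,0,0,0,0.01],[0,0,0,0,0,0,0.01],[0,0,0,0,0,0,0.01],[0,0,0,0,0,0,0.01]]'
python3 - <<'E'
from h import *
s=env.read_camera("scene"); cv2.imwrite("pics/z3.png",cv2.resize(s[160:220,250:330],None,fx=8,fy=8,interpolation=cv2.INTER_CUBIC))
E
```

```text
time_s: 7.95
tool_pos: [0.5857, 0.0137, 0.1086]
tool_rot: [180.0, -0.2, 1.4]
force: [-2.4, -0.5, 11.8]
grip_width: 0.016
grasp_force: 25.0
```

View pics/z3.png

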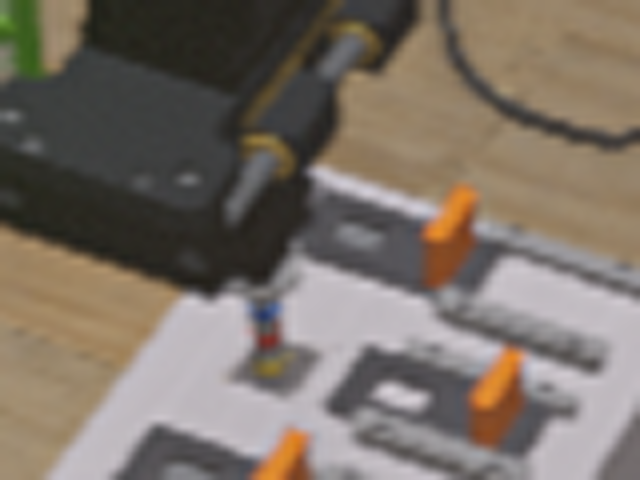

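The yellow ring (272,368 in the crop) is level with the mouth and the force is a steady 12 N at the expected height, so the depth is 24 mm and the yellow plug is the match. Next the rod goes back to its stand.

```bash
python3 -m jog '[[0,0,-0.01,0,0,0,0.01],[0,0,-0.02,0,0,0,0.01],[0,0,-0.03,0,0,0,0.01],[0,0,-0.02,0,0,0,0.01],[0,0,-0.003,0,0,0,0.01],[0,0,0,0,0,0.066,0.01],[0,0,0,0,0,0.066,0.01],[0,0,0,0,0,0.066,0.01],[0,0,0,0,0,0,0.01],[0,0,0,0,0,0,0.01]]' >/dev/null; python3 d.py .5047 -.3056 .19 -10
```

```text
t 8.83 pos [0.5835 0.0136 0.1877] rot [ 1.7998e+02  7.0000e-02 -9.8700e+00] F [-0.  -0.8 -1.6] grip 0.0158 25.0
turn 0.0023 now-axes [-0.0229  0.328  -0.0023] after-turn [-0.0222  0.328  -0.0023]
```

```bash
python3 -m jog '[[-0.0022,0.0328,0,0,0,0,0.01],[-0.0022,0.0328,0,0,0,0,0.01],[-0.0022,0.0328,0,0,0,0,0.01],[-0.0022,0.0328,0,0,0,0,0.01],[-0.0022,0.0328,0,0,0,0,0.01],[-0.0022,0.0328,0,0,0,0,0.01],[-0.0022,0.0328,0,0,0,0,0.01],[-0.0022,0.0328,0,0,0,0,0.01],[-0.0022,0.0328,0,0,0,0,0.01],[-0.0022,0.0328,0,0,0,0,0.01],[0,0,0,0,0,0,0.01],[0,0,0,0,0,0,0.01]]' >/dev/null;python3 -m jog '[[0,0,0,0,0,0,0.01],[0,0,0,0,0,0,0.01]]' >/dev/null; python3 d.py .5047 -.3056 .19 -10
```

```text
t 10.0 pos [ 0.5061 -0.3038  0.1883] rot [-1.7994e+02  1.0000e-02 -9.8000e+00] F [ 0.4 -0.3 -0.9] grip 0.0159 25.0
turn 0.0035 now-axes [-0.0011  0.002  -0.0017] after-turn [-0.0011  0.002  -0.0017]
```

```bash
python3 -m jog '[[-0.001,0.002,0.01,0,0,0.003,0.01],[0,0,0.015,0,0,0,0.01],[0,0,0.012,0,0,0,0.01],[0,0,0,0,0,0,0.01],[0,0,0,0,0,0,0.01],[0,0,0,0,0,0,0.01]]' >/dev/null; python3 d.py .5047 -.3056 .081 -10
```

```text
t 10.5 pos [ 0.5045 -0.3072  0.1518] rot [ 1.7999e+02 -2.0000e-02 -1.0110e+01] F [-0.1 -0.2 -1.2] grip 0.0159 25.0
turn -0.002 now-axes [-0.0001 -0.0016  0.0708] after-turn [-0.0001 -0.0016  0.0708]
```

```bash
python3 -m jog '[[0,-0.001,0,0,0,0,0.01],[0,0,0,0,0,0,0.01],[0,0,0,0,0,0,0.01],[0,0,0,0,0,0,0.01]]' >/dev/null; python3 d.py .5047 -.3056 .081 -10
```

```text
t 10.83 pos [ 0.5045 -0.3066  0.152 ] rot [ 1.7998e+02 -4.0000e-02 -1.0150e+01] F [ 0.3 -0.8 -0.7] grip 0.0159 25.0
turn -0.0025 now-axes [-0.    -0.001  0.071] after-turn [-0.    -0.001  0.071]
```

```bash
python3 -m jog '[[0,-0.001,0.006,0,0,0,0.01],[0,0,0.006,0,0,0,0.01],[0,0,0.006,0,0,0,0.01],[0,0,0.006,0,0,0,0.01],[0,0,0,0,0,0,0.01],[0,0,0,0,0,0,0.01],[0,0,0,0,0,0,0.01]]' >/dev/null; python3 d.py .5047 -.3056 .081 -10
```

```text
t 11.42 pos [ 0.5044 -0.3055  0.1275] rot [-1.800e+02  2.000e-02 -1.015e+01] F [-1.1 -0.3 -0.9] grip 0.0156 25.0
turn -0.0027 now-axes [0.0003 0.0001 0.0465] after-turn [0.0003 0.0001 0.0465]
```

Tip is in the hole at 54 mm with no contact force. Continuing down.

```bash
python3 -m jog '[[0,0,0.01,0,0,0,0.01],[0,0,0.012,0,0,0,0.01],[0,0,0.01,0,0,0,0.01],[0,0,0.006,0,0,0,0.01],[0,0,0.004,0,0,0,0.01],[0,0,0.002,0,0,0,0.01],[0,0,0.001,0,0,0,0.01],[0,0,0,0,0,0,0.01],[0,0,0,0,0,0,0.01]]' >/dev/null; python3 d.py .5047 -.3056 .081 -10
```

```text
t 12.17 pos [ 0.5045 -0.3055  0.0828] rot [ 1.7999e+02 -1.0000e-02 -1.0150e+01] F [ 0.1 -0.2 -1.7] grip 0.0158 25.0
turn -0.0026 now-axes [0.0002 0.     0.0018] after-turn [0.0002 0.     0.0018]
```

```bash
python3 -m jog '[[0,0,0.001,0,0,0,0.01],[0,0,0.001,0,0,0,0.01],[0,0,0,0,0,0,0.01],[0,0,0,0,0,0,0.01],[0,0,0,0,0,0,0.02],[0,0,0,0,0,0,0.03],[0,0,0,0,0,0,0.04],[0,0,0,0,0,0,0.045],[0,0,0,0,0,0,0.045],[0,0,0,0,0,0,0.045]]'; python3 d.py .5047 -.3056 .2 -10
```

```text
time_s: 13.0
tool_pos: [0.5044, -0.3055, 0.0805]
tool_rot: [180.0, 0.0, -10.2]
force: [0.2, -0.4, 0.3]
grip_width: 0.0424
grasp_force: 0.0
t 13.0 pos [ 0.5044 -0.3055  0.0805] rot [ 1.800e+02  1.000e-02 -1.015e+01] F [ 0.2 -0.4  0.3] grip 0.0424 0.0
turn -0.0026 now-axes [ 3.000e-04  1.000e-04 -1.195e-01] after-turn [ 3.000e-04  1.000e-04 -1.195e-01]
```

```bash
python3 -m jog '[[0,0,-0.02,0,0,0,0.045],[0,0,-0.03,0,0,0,0.045],[0,0,-0.03,0,0,0,0.045],[0,0,-0.03,0,0,0,0.05],[0,0,-0.01,0,0,0,0.05],[0,0,0,0,0,-0.105,0.05],[0,0,0,0,0,-0.105,0.05],[0,0,0,0,0,-0.105,0.05],[0,0,0,0,0,-0.105,0.05],[0,0,0,0,0,0,0.05],[0,0,0,0,0,0,0.05]]' >/dev/null; python3 d.py .437 .277 .2 14
python3 - <<'E'
from h import *
t=env.read_camera("top"); s=env.read_camera("scene"); cv2.imwrite("pics/t2.png",t);cv2.imwrite("pics/s2.png",s)
a=cv2.imread("pics/scene0.png"); print(cv2.absdiff(a,s)[120:146,350:376].mean(), cv2.absdiff(a,s)[300:320,225:300].mean())
E
```

```text
t 13.92 pos [ 0.5042 -0.3054  0.2   ] rot [-1.7997e+02  3.0000e-02  1.3740e+01] F [-0.7 -0.2 -0.3] grip 0.0502 0.0
turn -0.0045 now-axes [ 0.0731 -0.5817  0.    ] after-turn [ 0.0757 -0.5814  0.    ]
2.442800788954635 1.6273333333333333
```

```bash
python3 -m jog '[[0.0047,-0.0363,0,0,0,-0.004,0.05],[0.0047,-0.0363,0,0,0,0,0.05],[0.0047,-0.0363,0,0,0,0,0.05],[0.0047,-0.0363,0,0,0,0,0.05],[0.0047,-0.0363,0,0,0,0,0.05],[0.0047,-0.0363,0,0,0,0,0.05],[0.0047,-0.0363,0,0,0,0,0.05],[0.0047,-0.0363,0,0,0,0,0.05],[0.0047,-0.0363,0,0,0,0,0.05],[0.0047,-0.0363,0,0,0,0,0.05],[0.0047,-0.0363,0,0,0,0,0.05],[0.0047,-0.0363,0,0,0,0,0.05]]' >/dev/null; python3 -m jog '[[0.0047,-0.0363,0,0,0,0,0.05],[0.0047,-0.0363,0,0,0,0,0.05],[0.0047,-0.0363,0,0,0,0,0.05],[0,0,0,0,0,0,0.05],[0,0,0,0,0,0,0.05],[0,0,0,0,0,0,0.05],[0,0,0,0,0,0,0.05]]' >/dev/null; python3 d.py .437 .277 .08 14
```

```text
t 15.6 pos [0.4405 0.2381 0.2003] rot [1.7994e+02 2.0000e-02 1.3960e+01] F [ 0.5 -0.3  1.2] grip 0.0499 0.0
turn -0.0006 now-axes [ 0.006  -0.0386  0.1203] after-turn [ 0.0061 -0.0386  0.1203]
```

```bash
python3 -m jog '[[0.003,-0.0193,0,0,0,0,0.05],[0.003,-0.0193,0,0,0,0,0.045],[0,0,0.03,0,0,0,0.045],[0,0,0.03,0,0,0,0.045],[0,0,0.03,0,0,0,0.045],[0,0,0.03,0,0,0,0.045],[0,0,0,0,0,0,0.045],[0,0,0,0,0,0,0.045],[0,0,0,0,0,0,0.045],[0,0,0,0,0,0,0.045]]' >/dev/null; python3 d.py .437 .277 .02 14
python3 - <<'E'
from h import *
t=env.read_camera("top"); s=env.read_camera("scene")
R=lambda im,x0,y0,x1,y1,k:cv2.resize(im[y0:y1,x0:x1],None,fx=k,fy=k,interpolation=cv2.INTER_CUBIC)
cv2.imwrite("pics/z4.png",np.hstack([R(t,195,170,265,250,5),R(s,230,270,320,350,5)]))
E
```

```text
t 16.43 pos [0.438  0.2791 0.0827] rot [-179.98   -0.21   14.07] F [-0.5 -0.1  0.2] grip 0.0451 0.0
turn 0.0013 now-axes [-0.0015  0.0018  0.0627] after-turn [-0.0015  0.0018  0.0627]
```

View pics/z4.png

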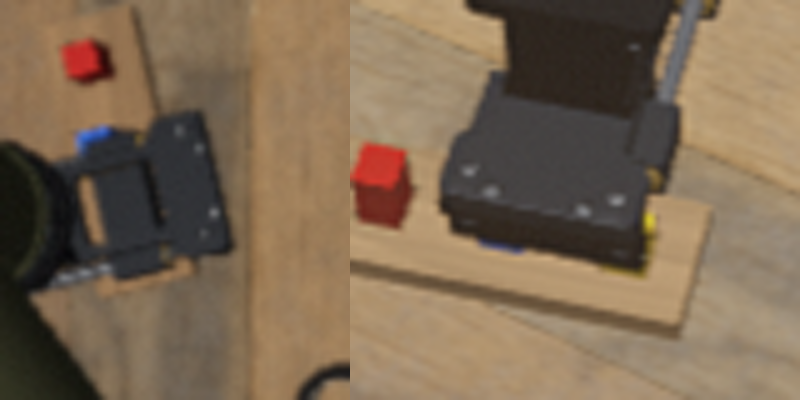

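The gripper is over the yellow plug (scene 630,260 in the crop). Its body overlaps the blue plug in plan but will clear it in height. Descending.

```bash
python3 -m jog '[[-0.001,0.0015,0.016,0,0,0,0.045],[0,0,0.016,0,0,0,0.045],[0,0,0.014,0,0,0,0.045],[0,0,0.012,0,0,0,0.045],[0,0,0.004,0,0,0,0.045],[0,0,0,0,0,0,0.045],[0,0,0,0,0,0,0.045],[0,0,0,0,0,0,0.045]]' >/dev/null; python3 d.py .437 .277 .02 14
```

```text
t 17.2 pos [0.4363 0.2775 0.0192] rot [-1.7998e+02 -7.0000e-02  1.4150e+01] F [ 0.9 -0.3  0.7] grip 0.0451 0.0
turn 0.0026 now-axes [ 0.0006  0.0006 -0.0008] after-turn [ 0.0006  0.0006 -0.0008]
```

```bash
python3 -m jog '[[0,0,0,0,0,0,0.035],[0,0,0,0,0,0,0.028],[0,0,0,0,0,0,0.022],[0,0,0,0,0,0,0.018],[0,0,0,0,0,0,0.015],[0,0,0,0,0,0,0.015],[0,0,0,0,0,0,0.015],[0,0,0,0,0,0,0.015],[0,0,0,0,0,0,0.015]]' 20; python3 d.py .437 .277 .12 14
```

```text
time_s: 17.95
tool_pos: [0.4358, 0.277, 0.0186]
tool_rot: [180.0, -0.0, 14.1]
force: [-1.0, -0.0, 2.0]
grip_width: 0.0196
grasp_force: 20.0
t 17.95 pos [0.4358 0.277  0.0186] rot [ 1.7999e+02 -1.0000e-02  1.4140e+01] F [-1. -0.  2.] grip 0.0196 20.0
turn 0.0024 now-axes [ 0.0011  0.0002 -0.1014] after-turn [ 0.0011  0.0002 -0.1014]
```

```bash
python3 -m jog '[[0,0,-0.01,0,0,0,0.015],[0,0,-0.02,0,0,0,0.015],[0,0,-0.03,0,0,0,0.015],[0,0,-0.03,0,0,0,0.015],[0,0,-0.022,0,0,0,0.015],[0,0,0,0,0,0.112,0.015],[0,0,0,0,0,0.112,0.015],[0,0,0,0,0,0,0.015],[0,0,0,0,0,0,0.015],[0,0,0,0,0,0,0.015]]' >/dev/null; python3 d.py .5828 .013 .13 1.3
```

```text
t 18.78 pos [0.4354 0.2769 0.1304] rot [1.7999e+02 3.0000e-02 1.4800e+00] F [ 0.8 -0.7 -1.3] grip 0.0197 20.0
turn 0.0031 now-axes [0.1405 0.2676 0.0004] after-turn [0.1413 0.2672 0.0004]
```

```bash
python3 -m jog '[[0.0141,0.0267,0,0,0,0.003,0.015],[0.0141,0.0267,0,0,0,0,0.015],[0.0141,0.0267,0,0,0,0,0.015],[0.0141,0.0267,0,0,0,0,0.015],[0.0141,0.0267,0,0,0,0,0.015],[0.0141,0.0267,0,0,0,0,0.015],[0.0141,0.0267,0,0,0,0,0.015],[0.0141,0.0267,0,0,0,0,0.015],[0.0141,0.0267,0,0,0,0,0.015],[0.0141,0.0267,0,0,0,0,0.015],[0,0,0,0,0,0,0.015],[0,0,0,0,0,0,0.015]]' >/dev/null;python3 -m jog '[[0,0,0,0,0,0,0.015],[0,0,0,0,0,0,0.015],[0,0,0,0,0,0,0.015]]' >/dev/null; python3 d.py .5828 .013 .08 1.3
python3 - <<'E'
from h import *
s=env.read_camera("scene"); cv2.imwrite("pics/s5.png",s)
cv2.imwrite("pics/z5.png",cv2.resize(s[160:230,240:330],None,fx=8,fy=8,interpolation=cv2.INTER_CUBIC))
E
```

```text
t 20.03 pos [0.5815 0.0146 0.1305] rot [-1.7998e+02  2.0000e-02  1.3100e+00] F [ 0.5 -0.3  1. ] grip 0.0198 20.0
turn 0.0002 now-axes [0.0012 0.0016 0.0505] after-turn [0.0012 0.0016 0.0505]
```

View pics/z5.png

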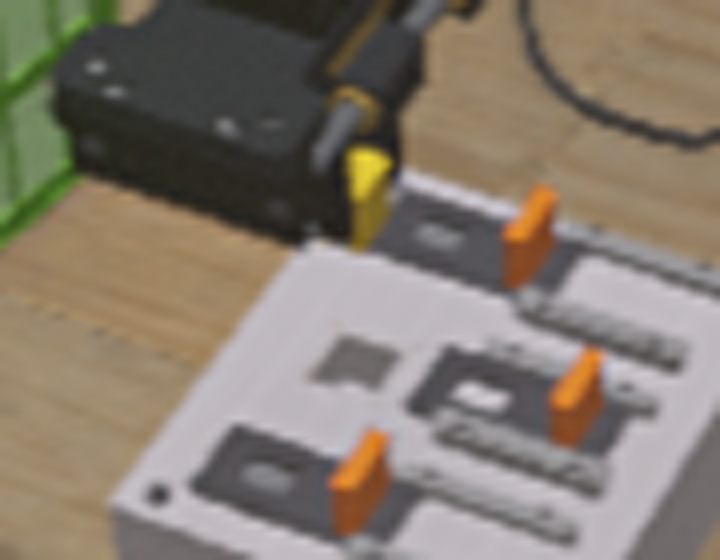

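The socket is clearly visible as a dark hole with corners near (308,378), (345,335), (402,352) and (365,390) in the crop. The plug is upright in the gripper, above and beyond it.

```bash
python3 - <<'E'
from h import *
f=lambda u,v:onz("scene",240+u/8-.44,160+v/8-.44,.06)
P=[f(*p) for p in((308,378),(345,335),(402,352),(365,390))]
print(np.round(P,4), np.mean(P,0).round(4))
# socket in the top view (nothing above it)
t=cv2.cvtColor(cv2.imread("pics/top0.png"),cv2.COLOR_BGR2GRAY)
print(t[160:175,300:316])
E
python3 d.py .583 .0125 .08 1.3
```

```text
[[0.5933 0.0253 0.06  ]
 [0.5921 0.0036 0.06  ]
 [0.5724 0.002  0.06  ]
 [0.5749 0.0218 0.06  ]] [0.5832 0.0132 0.06  ]
[[170 169 170 171 171 171 170 172 171 170 170 171 170 171 171 172]
 [169 168 169 168 168 171 170 172 171 170 168 171 172 171 172 172]
 [165 167 165 159 157 160 162 161 155 149 149 163 170 172 172 171]
 [168 167 159 134 113 114 114 115 110 108 113 147 167 170 172 171]
 [168 165 157 130 125 131 131 131 141 147 151 162 169 170 170 170]
 [168 169 162 143 151 162 162 160 164 166 167 168 169 171 172 172]
 [170 169 163 147 157 169 169 169 168 168 169 168 170 172 171 172]
 [168 167 161 139 152 171 170 169 170 169 170 167 169 170 171 171]
 [167 167 160 132 148 170 169 169 168 168 169 165 166 169 169 169]
 [167 168 161 133 149 169 168 167 168 168 169 165 166 171 172 171]
 [170 169 162 142 146 161 160 158 158 160 158 159 166 171 171 172]
 [168 168 166 157 157 164 163 165 164 163 164 165 168 169 169 169]
 [166 166 165 164 163 164 165 165 165 167 166 167 169 168 169 170]
 [167 165 164 161 163 163 163 163 162 164 164 163 164 168 170 170]
 [169 165 138 120 119 123 122 124 124 124 119 117 126 155 170 171]]
t 20.08 pos [0.5816 0.0144 0.1306] rot [-179.99    0.      1.3 ] F [ 0.2  0.4 -0.2] grip 0.0198 20.0
turn -0.0001 now-axes [0.0013 0.0019 0.0506] after-turn [0.0013 0.0019 0.0506]
```

```bash
python3 -m jog '[[0.0009,0.0014,0.012,0,0,0,0.015],[0,0,0.015,0,0,0,0.015],[0,0,0.015,0,0,0,0.015],[0,0,0.01,0,0,0,0.015],[0,0,0,0,0,0,0.015],[0,0,0,0,0,0,0.015],[0,0,0,0,0,0,0.015],[0,0,0,0,0,0,0.015]]' >/dev/null; python3 d.py .5825 .013 .065 1.3
```

```text
t 20.75 pos [0.5837 0.0116 0.0794] rot [ 1.7999e+02 -9.0000e-02  1.1500e+00] F [ 0.5  0.5 -1.8] grip 0.0199 20.0
turn -0.0027 now-axes [-0.0012 -0.0014  0.0144] after-turn [-0.0012 -0.0014  0.0144]
```

```bash
python3 -m jog '[[-0.001,-0.001,0.003,0,0,-0.002,0.015],[0,0,0.002,0,0,0,0.015],[0,0,0.002,0,0,0,0.015],[0,0,0.001,0,0,0,0.015],[0,0,0,0,0,0,0.015],[0,0,0,0,0,0,0.015],[0,0,0,0,0,0,0.015]]' >/dev/null; python3 d.py .5825 .013 .065 1.3
```

```text
t 21.33 pos [0.582  0.0124 0.0706] rot [180.    -0.     1.25] F [ 0.5  0.5 -1.2] grip 0.02 20.0
turn -0.0009 now-axes [ 0.0005 -0.0006  0.0056] after-turn [ 0.0005 -0.0006  0.0056]
```

```bash
python3 -m jog '[[0.0005,-0.0005,0.001,0,0,0,0.015],[0,0,0.001,0,0,0,0.015],[0,0,0.001,0,0,0,0.015],[0,0,0.001,0,0,0,0.015],[0,0,0,0,0,0,0.015],[0,0,0,0,0,0,0.015],[0,0,0,0,0,0,0.015]]' >/dev/null; python3 d.py .5825 .013 .065 1.3
```

```text
t 21.92 pos [0.5825 0.013  0.0665] rot [180.     0.     1.25] F [-0.3 -0.2  0.1] grip 0.02 20.0
turn -0.0009 now-axes [ 0.     -0.      0.0015] after-turn [ 0.     -0.      0.0015]
```

```bash
python3 -m jog '[[0,0,0.001,0,0,0,0.015],[0,0,0.001,0,0,0,0.015],[0,0,0.001,0,0,0,0.015],[0,0,0.0005,0,0,0,0.015],[0,0,0,0,0,0,0.015],[0,0,0,0,0,0,0.015],[0,0,0,0,0,0,0.015]]' >/dev/null; python3 d.py .5825 .013 .065 1.3
```

```text
t 22.5 pos [0.5824 0.0129 0.063 ] rot [179.99   0.     1.25] F [ 0.1  1.1 -1.1] grip 0.0197 20.0
turn -0.0008 now-axes [ 0.0001 -0.0001 -0.002 ] after-turn [ 0.0001 -0.0001 -0.002 ]
```

The plug is 7.6 mm into the socket with no force, so I'll release it and lift.

```bash
python3 -m jog '[[0,0,0,0,0,0,0.022],[0,0,0,0,0,0,0.025],[0,0,0,0,0,0,0.03],[0,0,0,0,0,0,0.035],[0,0,0,0,0,0,0.035],[0,0,0,0,0,0,0.035],[0,0,-0.015,0,0,0,0.035],[0,0,-0.015,0,0,0,0.035],[0,0,-0.01,0,0,0,0.01],[0,0,0,0,0,0,0.0],[0,0,0,0,0,0,0]]' >/dev/null; python3 -m jog '[[0,0,0,0,0,0,0],[0,0,0,0,0,0,0],[0,0,0,0,0,0,0]]'>/dev/null; python3 d.py .5825 .013 .065 1.3
python3 - <<'E'
from h import *
s=env.read_camera("scene"); cv2.imwrite("pics/s6.png",s)
cv2.imwrite("pics/z6.png",cv2.resize(s[160:230,240:330],None,fx=8,fy=8,interpolation=cv2.INTER_CUBIC))
E
```

```text
t 23.67 pos [0.5818 0.0129 0.1021] rot [-1.80e+02  9.00e-02  1.25e+00] F [ 0.8  0.8 -0.2] grip 0.0042 0.0
turn -0.0009 now-axes [ 0.0007 -0.0001  0.0371] after-turn [ 0.0007 -0.0001  0.0371]
```

View pics/z6.png

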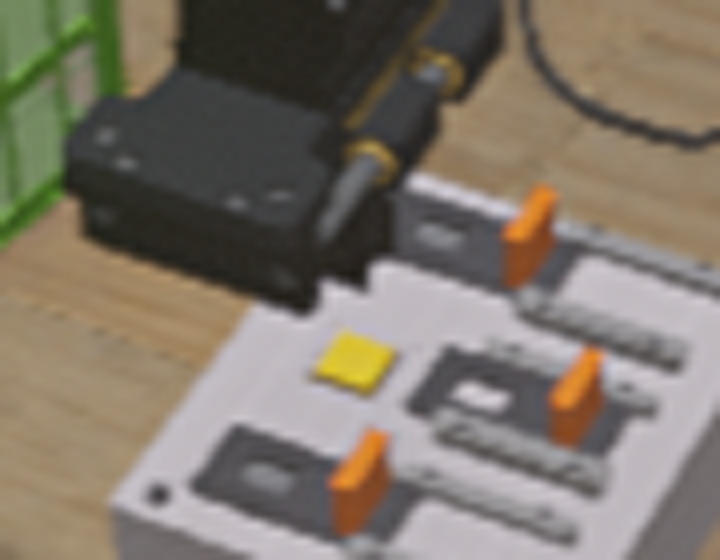

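The plug (355,362 in the crop) looks flush. I'll press gently with shut fingers to make sure.

```bash
python3 -m jog '[[0.0007,0,0.012,0,0,0,0],[0,0,0.012,0,0,0,0],[0,0,0.008,0,0,0,0],[0,0,0.004,0,0,0,0],[0,0,0.002,0,0,0,0],[0,0,0.002,0,0,0,0],[0,0,0.001,0,0,0,0],[0,0,0.001,0,0,0,0],[0,0,0,0,0,0,0],[0,0,0,0,0,0,0],[0,0,0,0,0,0,0]]'; python3 d.py .5825 .013 .065 1.3
```

```text
time_s: 24.63
tool_pos: [0.5834, 0.013, 0.0614]
tool_rot: [180.0, -0.0, 1.2]
force: [-0.6, -0.8, 0.0]
grip_width: 0.0003
grasp_force: 0.0
t 24.63 pos [0.5834 0.013  0.0614] rot [ 1.7999e+02 -3.0000e-02  1.2500e+00] F [-0.6 -0.8  0. ] grip 0.0003 0.0
turn -0.0009 now-axes [-0.0009 -0.0001 -0.0036] after-turn [-0.0009 -0.0001 -0.0036]
```

```bash
python3 -m jog '[[0,0,0.001,0,0,0,0],[0,0,0.001,0,0,0,0],[0,0,0.0005,0,0,0,0],[0,0,0,0,0,0,0],[0,0,0,0,0,0,0],[0,0,0,0,0,0,0]]'; python3 d.py .5825 .013 .065 1.3
```

```text
time_s: 25.13
tool_pos: [0.5837, 0.013, 0.0604]
tool_rot: [179.9, -0.1, 1.3]
force: [-4.1, -1.0, 11.0]
grip_width: 0.0002
grasp_force: 5.3
t 25.13 pos [0.5837 0.013  0.0604] rot [ 1.7994e+02 -6.0000e-02  1.2500e+00] F [-4.1 -1.  11. ] grip 0.0002 5.3
turn -0.0009 now-axes [-0.0012 -0.     -0.0046] after-turn [-0.0012 -0.     -0.0046]
```

The plug is home and flush: 11 N at z = 0.0604. Now I'll move behind the tab.

```bash
python3 -m jog '[[0,0,-0.02,0,0,0,0],[0,0,-0.03,0,0,0,0],[0,0,-0.017,0,0,0,0],[-0.034,0,0,0,0,0,0],[-0.034,0,0,0,0,0,0],[-0.035,0,0,0,0,0,0],[0,0,0,0,0,0,0],[0,0,0,0,0,0,0],[0,0,0,0,0,0,0],[0,0,0,0,0,0,0]]'; python3 d.py .480 .0107 .077 1.3
```

```text
time_s: 25.97
tool_pos: [0.4816, 0.0108, 0.1261]
tool_rot: [-180.0, -0.1, 1.3]
force: [0.3, -0.3, -0.6]
grip_width: 0.0006
grasp_force: 0.0
t 25.97 pos [0.4816 0.0108 0.1261] rot [-1.7997e+02 -9.0000e-02  1.2500e+00] F [ 0.3 -0.3 -0.6] grip 0.0006 0.0
turn -0.0009 now-axes [-0.0016  0.0001  0.0491] after-turn [-0.0016  0.0001  0.0491]
```

```bash
python3 -m jog '[[-0.0015,0,0.014,0,0,0,0],[0,0,0.014,0,0,0,0],[0,0,0.012,0,0,0,0],[0,0,0.009,0,0,0,0],[0,0,0,0,0,0,0],[0,0,0,0,0,0,0],[0,0,0,0,0,0,0],[0,0,0,0,0,0,0]]'; python3 d.py .5355 .012 .077 1.3
```

```text
time_s: 26.63
tool_pos: [0.4794, 0.0108, 0.0772]
tool_rot: [180.0, -0.1, 1.3]
force: [-0.3, -0.1, -0.1]
grip_width: 0.0009
grasp_force: 0.0
t 26.63 pos [0.4794 0.0108 0.0772] rot [ 1.7999e+02 -8.0000e-02  1.2500e+00] F [-0.3 -0.1 -0.1] grip 0.0009 0.0
turn -0.0008 now-axes [0.0561 0.     0.0002] after-turn [0.0561 0.     0.0002]
```

```bash
python3 -m jog '[[0.005,0,0,0,0,0,0],[0.005,0,0,0,0,0,0],[0.005,0,0,0,0,0,0],[0.005,0,0,0,0,0,0],[0.005,0,0,0,0,0,0],[0.005,0,0,0,0,0,0],[0.005,0,0,0,0,0,0],[0.005,0,0,0,0,0,0],[0.005,0,0,0,0,0,0],[0.003,0,0,0,0,0,0],[0,0,0,0,0,0,0],[0,0,0,0,0,0,0]]'; python3 d.py .5355 .012 .077 1.3
```

```text
time_s: 27.63
tool_pos: [0.5272, 0.012, 0.0765]
tool_rot: [-180.0, -0.0, 1.3]
force: [1.0, -0.0, -0.1]
grip_width: 0.0008
grasp_force: 0.0
t 27.63 pos [0.5272 0.012  0.0765] rot [-1.7998e+02 -5.0000e-02  1.2600e+00] F [ 1.  -0.  -0.1] grip 0.0008 0.0
turn -0.0007 now-axes [ 0.0083  0.0001 -0.0005] after-turn [ 0.0083  0.0002 -0.0005]
```

```bash
python3 -m jog '[[0.002,0,0,0,0,0,0],[0.002,0,0,0,0,0,0],[0.002,0,0,0,0,0,0],[0.001,0,0,0,0,0,0],[0.001,0,0,0,0,0,0],[0.001,0,0,0,0,0,0],[0.001,0,0,0,0,0,0],[0,0,0,0,0,0,0],[0,0,0,0,0,0,0]]'; python3 d.py .5355 .012 .077 1.3
```

```text
time_s: 28.38
tool_pos: [0.5325, 0.012, 0.0759]
tool_rot: [179.9, 0.5, 1.3]
force: [-12.1, -0.6, 9.1]
grip_width: 0.0007
grasp_force: 6.2
t 28.38 pos [0.5325 0.012  0.0759] rot [179.94   0.54   1.27] F [-12.1  -0.6   9.1] grip 0.0007 6.2
turn -0.0006 now-axes [ 0.003   0.0001 -0.0011] after-turn [ 0.003   0.0001 -0.0011]
```

```bash
python3 -m jog '[[0.001,0,0,0,0,0,0],[0.001,0,0,0,0,0,0],[0,0,0,0,0,0,0],[0,0,0,0,0,0,0],[0,0,0,0,0,0,0]]'; python3 -m jog '[[-0.003,0,0,0,0,0,0],[-0.01,0,0,0,0,0,0],[-0.012,0,0,0,0,0,0],[0,0,-0.02,0,0,0,0],[0,0,-0.03,0,0,0,0],[0,0,-0.03,0,0,0,0],[0,0.03,-0.02,0,0,0,0],[0,0.04,0,0,0,0,0],[0,0.04,0,0,0,0,0],[0,0.04,0,0,0,0,0],[0,0.04,0,0,0,0,0],[0,0.04,0,0,0,0,0]]'; python3 -m jog '[[0,0.03,0,0,0,0,0],[0,0,0,0,0,0,0],[0,0,0,0,0,0,0],[0,0,0,0,0,0,0]]'
python3 - <<'E'
from h import *
t=env.read_camera("top");s=env.read_camera("scene"); cv2.imwrite("pics/s7.png",s);cv2.imwrite("pics/t7.png",t)
R=lambda im,x0,y0,x1,y1,k:cv2.resize(im[y0:y1,x0:x1],None,fx=k,fy=k,interpolation=cv2.INTER_CUBIC)
W=np.zeros((600,800,3),np.uint8)
def put(a,x,y): W[y:y+a.shape[0],x:x+a.shape[1]]=a
put(R(t,268,142,348,214,5),0,0);put(R(s,250,170,345,255,4),410,0);put(R(s,340,110,400,175,3),0,370);put(R(s,215,285,305,337,3),200,370);put(R(t,195,165,245,235,3),480,370)
cv2.imwrite("pics/z7.png",W)
b=(273,147,345,211); print([(tuple(c),int(q[4]),onz("top",*c,.09).round(4)) for c,q in blobs(t,(5,170,120),(16,255,255),b)[0]])
E
```

```text
time_s: 28.8
tool_pos: [0.5325, 0.012, 0.0758]
tool_rot: [179.9, 0.8, 1.3]
force: [-17.3, -0.4, 13.0]
grip_width: 0.0001
grasp_force: 8.8
time_s: 29.8
tool_pos: [0.5189, -0.2208, 0.1771]
tool_rot: [179.9, -0.1, 1.2]
force: [1.0, 0.8, 0.3]
grip_width: 0.0003
grasp_force: 0.0
time_s: 30.13
tool_pos: [0.5197, -0.2477, 0.1766]
tool_rot: [-180.0, -0.1, 1.3]
force: [-0.7, 1.2, -0.8]
grip_width: 0.0005
grasp_force: 0.0
[((np.float64(307.4), np.float64(176.6)), 29, array([0.5473, 0.0118, 0.09  ])), ((np.float64(327.3), np.float64(176.0)), 23, array([ 0.5483, -0.0448,  0.09  ])), ((np.float64(287.2), np.float64(177.0)), 22, array([0.5468, 0.0694, 0.09  ]))]
```

View pics/z7.png

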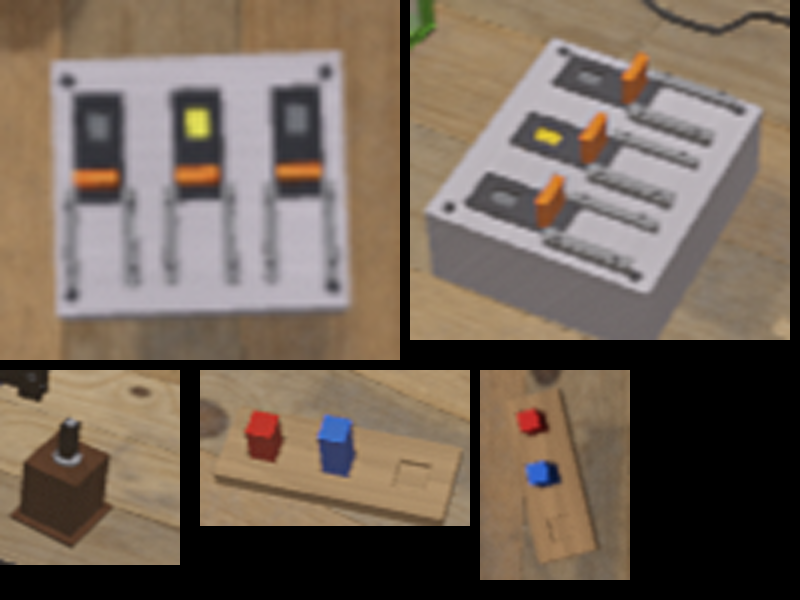

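The middle keeper is shut: its tab at (307.4,176.6) lines up with the other two, and yellow shows through the window. The rod is back in its stand, and the red and blue plugs still stand in the holder. Handing in.

```bash
python3 -c "
from cell import env
print(env.sign_off())"
```

```text
the job is handed in; nothing more can be done
None
```

The job is done and handed in at about 30 s, but no verdict came back. The socket probed 24 mm deep, the rod is back in its stand, the yellow plug sits flush under the fully shut keeper, and the red and blue plugs still stand in their holder.

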